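Seat the sample pot and hold the probe centred in its guide

ROBOT

A 7-joint arm with a two-finger parallel gripper is mounted at the origin on the work surface. World frame = base frame: x ahead of the robot, y to its left, z up, the work surface at z = 0. Lengths are in mm, angles in rad, forces in N, time in s.
With the tool pointing down it reaches from about 425 to 875 mm from the base axis. Payload 4.7 kg.
Tool frame: the origin (TCP) lies between the finger pads; the fingertips stand tip_reach ahead of it and the grasp point (between the pads) lies 2 mm behind it (tip_reach is the distance from the TCP to the fingertips, in mm); z points along the fingers, y is the direction in which the jaws open and shut (so a half turn about z gives the same grasp; the last joint's range is limited). The gripper opens to 87 mm and grips with 3 to 60 N. Pads are 19 mm wide; open, the fingers measure 117 mm over their backs; the gripper's body (75 mm by 190 mm) begins 51 mm behind the grasp point.
Start: joints at [1.309, 0.321, -0.07, 1.45, 0.023, 1.371, -0.057], TCP at [176.985, -625.462, 215.687] pointing down, gripper open.
Joint ranges: [-2.86, 2.86], [-0.3, 2.09], [-1.38, 1.24], [0.06, 2.45], [-1.56, 4.7], [0.09, 2.05], [-2.69, 2.69]. Speed limits (rad/s): [2.57, 2.57, 3.14, 3.14, 3.14, 3.14, 3.14].

INTERFACE

Orientations are given as a 3x3 rotation matrix whose columns are the frame's x, y, z axes.
In Python, from bench import observe, get_image, close_job, boxes_of, tip_reach gives the robot as it stands. The module is installed in compiled form; this text tells all that it offers.
- The arm moves only by the tool apply_moves, never from a script. Its argument "moves" is a list of rows, each a list of 7 numbers: the turn, a rotation vector about the tool's x, y, z in units of 6 degrees (1.0 is 6 degrees), then the shift along the tool's x, y, z in units of 40 mm (1.0 is 40 mm), then the finger opening in mm, from 0 to 87. A call has 1 to 20 rows; each row is the pose to reach, as a shift and turn from the pose commanded when the call began, along the tool's axes at that moment; what a row does not reach only later rows make up. A row lasts 1/10 s, in which the tool goes at most 50 mm and 8.59 degrees, less where a joint would pass 70% of its speed; a pose out of reach is approached as far as the arm can. A call with a gripper value outside its range is refused whole. The fingers move at their own pace and stop on an object; "force" is the grip in N (left out, the last holds). Time passes only in rows, so rows that repeat a pose let the fingers close. It gives the time, the measured TCP pose, the force and the opening at its end, in the units of the state.
- observe(): the state, without advancing time (a new reading comes with each control period).
- get_image(name): name is "scene" or "top"; returns a dict with "color" (480x640x3 uint8, red, green, blue), "depth" (480x640 float32, mm along the optical axis (not along the pixel's ray), 0 where there is no reading), "fx", "fy", "cx", "cy" (pixels), "R" (3x3) and "t" (3): a world point X has camera coordinates R X + t. Camera axes: x right, y down, z forward; pixel columns grow to the right and rows downward; lengths in mm; the calibration is good to about 2 mm. A picture is of the moment at which its call begins.
- close_job(): hands the job in, once; it reports no verdict.
Trained networks look in the newest picture that a camera, given by its name, has taken for a name from the list of things; names that differ only in an ending like _2 or _b are one class to them, and where a whole thing is asked for, a point or a joint stands for the part that bears it (a point fixed in the world has none). Each returns a list of dicts, best first, with "score" (0 to 1); they miss things now and then, are a little off and sometimes report something else, mostly with a low value. They report only what shows in the picture. A call takes as long as a camera call.
- boxes_of(label, camera): "centre" ([x, y, z] in mm, in the coordinates of the camera as it stood for that picture, good to about 4 mm: the middle of the surface that is visible of it).
The state is a dict: "t": time; "joints": joint angles; "dq": joint speeds; "effort": joint torques, N m; "ee_pos": TCP position; "tcp_rot": TCP orientation; "contact_force": force on the tool from outside, world axes, zero at the start; "wrist_torque": the same for the moment, N m; "gripper_width": opening from 0.0 (shut) to 1.0 (fully open).
Only numpy, scipy, OpenCV 4.12 (cv2) and the standard library are available. Lean on these libraries where they do the work, as an engineer would, in place of code of your own. Each camera call takes 0.05 s, during which the arm holds its last target. There are 200 camera calls.

TASK

Set the sample pot onto the analyser base so that both pegs come up through the holes in its foot, lowering it fully home rather than dropping it, and let go of it. Then take the orange-handled probe out of the rack and lower it upright through the hole in the blue guide on the pot, without touching the pot, until the red ring on its shank is level with the top of the guide. Finish still holding it there, still and centred in the hole, and leave the white probe, jar and knife where they are.

Things in the scene. Friction and masses are not known exactly. Their poses are not given: they have to be found in the camera images.
- base_seat (a point): Seat of the analyser base: a flat grey unit fixed to the bench, 170 (x) by 150 (y) by 22 mm high, with a black rectangle as the seat and a small screen on its robot side. The point is on its top face midway between two upright steel pegs at +43 and -43 mm along its y; pegs 8 mm in diameter, 18 mm tall, tapered over the top 7 mm. z up.
- pot_foot (a point): Centre of the underside of the sample pot, whose grey foot plate is 62 (x) by 112 (y) by 8 mm with two 12.5 mm through holes at +43 and -43 mm along its y, for the base's pegs. It may go on either way round (half turn). z up; seated, this point coincides with base_seat and the two y axes are parallel.
- pot_grip (a point): Point to grip the pot: on its axis in the blue square guide (34 mm across either pair of flats), 80 mm above the pot's underside, 25 mm above the white lid and 13 mm below the guide's top. Axes as the pot.
- pot_mouth (a point): Centre of the upper opening of the guide hole, 93 mm above the pot's underside. The hole is round, 22 mm in diameter, upright, and runs 43 mm down through guide and lid into the empty pot, which is 52 mm wide inside with its floor 8 mm above the underside.
- probe_grip (a point): Centre of the probe's orange handle, a square bar 16 x 16 mm, 40 mm tall, sides along the probe's x and y, z up. Below it a black collar (22 mm diameter, 4 mm thick), then the steel shank, 8 mm in diameter, 95 mm long.
- probe_tip (a point): Lower end of the probe's shank, 119 mm below probe_grip.
- probe_mark (a point): Middle of the red ring (6 mm tall) on the shank of the orange probe, 65 mm above the tip, 54 mm below probe_grip. At the end it is level with pot_mouth.
- rack: Aluminium probe rack, fixed, 60 (x) by 160 (y) by 102 mm tall, a 12 mm thick top plate with two 12 mm holes at +45 and -45 mm along its y. Origin: centre of its underside. Open at front and back.
- spare_grip (a point): Centre of the white handle of the spare probe in the other place of the rack; its handle stands to 146 mm above the bench, so carry the orange probe higher or round it (leave alone).
- probe: The orange-handled probe, about 0.06 kg; origin at the lower end of its shank, z up. It hangs upright with its collar on the rack's top; draw it up at least 100 mm to clear the rack. The white-handled spare (same size, no red ring) hangs 90 mm beside it; which is in which place varies.
- pot: The sample pot, about 0.25 kg, 93 mm tall: foot plate, clear round wall 58 mm in diameter, white lid (60 mm diameter, its top 55 mm above the underside) and on the lid the blue guide, a square block 34 x 34 x 38 mm with sides along the pot's x and y. Origin at the centre of its underside, z up.
- jar: Amber jar with blue cap, 54 mm diameter, 75 mm tall, origin at the centre of its underside (leave alone).
- knife: Red utility knife lying flat, 160 x 26 x 14 mm, origin under the middle of its handle (leave alone).

How it is judged (in metres and radians):
On the way, in this order (a step that is already met when the one before it is completed fails the run):
1. the pot is lowered over the pegs, still in the gripper (within 6 mm of home) (horizontal distance between pot_foot and base_seat below 0.005 m and angle between the y axis of pot_foot and the y axis of base_seat, either way round below 0.12 rad and angle between pot_foot's own z axis and vertical below 0.05 rad and z of pot_foot in the frame of base_seat below 0.006 m and contact force between the fingers and pot above 0.5 N), for 0.05 s.
2. the pot stands fully home on the base, let go, the probe still in the rack (horizontal distance between pot_foot and base_seat below 0.005 m and angle between the y axis of pot_foot and the y axis of base_seat, either way round below 0.12 rad and angle between pot_foot's own z axis and vertical below 0.05 rad and z of pot_foot in the frame of base_seat below 0.002 m and contact force between the fingers and pot below 0.1 N and linear speed of pot below 0.02 m/s and distance of probe_grip from where it was at the start of the episode below 0.02 m), for 0.2 s.
3. the orange probe is held above the guide, its tip clear of the mouth (horizontal distance between probe_tip and pot_mouth below 0.02 m and z of probe_tip in the frame of pot_mouth above 0.002 m and contact force between the fingers and probe above 0.5 N), for 0.05 s.
At the end, for the whole second after the job is handed in: Pot fully home on the base (5 mm sideways, 2 mm height, 0.12 rad), free of the fingers; fingers hold the probe still, upright (0.08 rad), its tip and red ring within 4 mm of the hole axis, the ring within 8 mm of the height of the guide top, nothing else touching it (horizontal distance between pot_foot and base_seat below 0.005 m and angle between the y axis of pot_foot and the y axis of base_seat, either way round below 0.12 rad and angle between pot_foot's own z axis and vertical below 0.05 rad and z of pot_foot in the frame of base_seat below 0.002 m and z of probe_mark in the frame of pot_mouth between -0.008 and 0.008 m and horizontal distance between each of probe_tip, probe_mark and pot_mouth below 0.004 m and angle between probe_tip's own z axis and vertical below 0.08 rad and contact force between the fingers and probe above 0.5 N and contact force between each of probe, the fingers and pot below 0.1 N and linear speed of probe below 0.02 m/s); the arm keeps its last pose, push and grip.
It fails at once if the probe touches the pot or its guide (contact force between probe and pot above 0.3 N).
It fails at once if the spare probe, the jar or the knife is moved by more than 20 mm (distance of any of spare_grip, jar, knife from where it was at the start of the episode above 0.02 m).
It also fails if it takes over 59 s, if anything falls off the work surface, if the arm or the gripper's body presses on something with over 40 N, if the wrist force passes 120 N, or if a joint passes its speed limit or range.

## Working session

There is one attempt and no reset: what is moved stays moved. The work goes in short steps, Python scripts to look and compute and a tool call to move; the robot and the scene stay as the last step left them, time stands still between calls to the robot, and variables do not carry over. Pictures are saved under pics/ and viewed, on a budget of 10 in all, crops included, one or two more only if the job needs it, and the job is handed in when it is done.

Besides the shell and the picture viewer there is one more tool, called after ">>>" as a command line: name --pt "numbers of a row" for each row, then --argument value for the rest. apply_moves: Moves the arm, as the interface text tells. Its arguments: {"type":"object","properties":{"moves":{"type":"array"},"force":{"type":"number"}},"required":["moves"]}

```bash
mkdir -p pics
cat > h.py <<'E'
import numpy as np, cv2
from bench import *
def snap(n,f):
    im=get_image(n); cv2.imwrite('pics/'+f,im['color'][:,:,::-1]); return im
def world(im,p): return np.array(im['R']).T@(np.array(p)-np.array(im['t']))
def cloud(im):
    d=im['depth']; v,u=np.mgrid[:480,:640]
    P=np.stack([(u-im['cx'])/im['fx']*d,(v-im['cy'])/im['fy']*d,d],-1)
    return (P-np.array(im['t']))@np.array(im['R'])
def pix(im,X):
    c=np.array(im['R'])@np.array(X)+np.array(im['t']); return c[0]/c[2]*im['fx']+im['cx'],c[1]/c[2]*im['fy']+im['cy']
E
python3 - <<'E'
from h import *
s=observe();print(s['t'],s['ee_pos'],np.round(s['tcp_rot'],3).tolist(),s['gripper_width'],tip_reach if not callable(tip_reach) else tip_reach())
ims={}
for c in('scene','top'):
    im=snap(c,c+'0.png');ims[c]=im
    print(c,im['fx'],np.round(-np.array(im['R']).T@np.array(im['t'])))
    for l in('pot','probe','rack','jar','knife','base_seat','pot_grip','probe_grip','spare_grip'):
        try:
            for b in boxes_of(l,c)[:2]: 
                w=world(im,b['centre']);print(l,round(b['score'],2),np.round(w),np.round(pix(im,w)))
        except Exception as e: print(l,e)
cv2.imwrite('pics/both0.png',np.hstack([cv2.resize(ims[c]['color'],(400,300))[:,:,::-1] for c in ims]))
E
```

```text
0.0 [ 176.739197   -624.91351067  214.54862424] [[0.962, 0.272, -0.001], [0.272, -0.962, 0.002], [-0.0, -0.002, -1.0]] 0.9999317880902007 17.0
scene 508.9071722693023 [1098. -456.  843.]
pot 0.69 [547. 308.  35.] [407. 180.]
probe 0.91 [ 510. -295.  123.] [166. 276.]
rack 0.96 [ 521. -340.   89.] [151. 305.]
jar 0.56 [724. 223.  51.] [443. 235.]
knife 0.61 [ 733. -126.   16.] [320. 339.]
base_seat 0.8 [479. -70.  18.] [263. 244.]
pot_grip 0.66 [546. 305.  34.] [406. 181.]
probe_grip 0.76 [ 515. -296.  127.] [167. 277.]
spare_grip 0.59 [ 526. -382.  126.] [124. 307.]
top 570.473090868849 [ 494.  -34. 1484.]
pot 0.64 [538. 311.   9.] [174. 276.]
probe 0.7 [535. 311.  10.] [174. 278.]
probe 0.61 [ 508. -294.  147.] [419. 288.]
rack 0.68 [ 513. -330.  100.] [430. 286.]
jar 0.9 [715. 239.  77.] [199. 205.]
knife 0.85 [ 732. -111.   15.] [338. 202.]
base_seat 0.57 [469. -60.  19.] [318. 304.]
pot_grip 0.58 [538. 314.  10.] [173. 276.]
probe_grip 0.63 [ 507. -291.  146.] [418. 288.]
```

View pics/scene0.png

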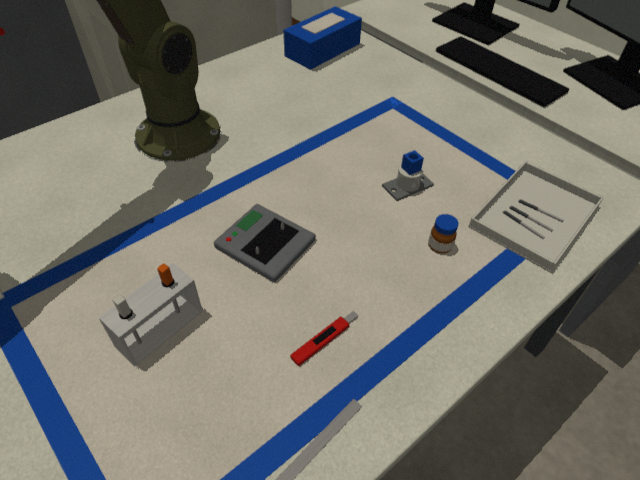

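View pics/top0.png

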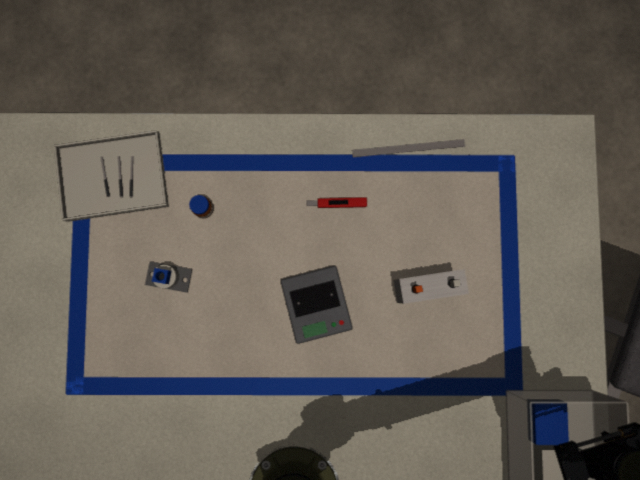

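The pictures show the pot at (165,277) in the top view, the base at (316,304), the orange probe at (418,288) and the white one at (454,283). Next I measure them from the clouds.

```bash
cat > m.py <<'E'
from h import *
def rect(P,m,name,im):
    pts=P[m]
    r=cv2.minAreaRect(pts[:,:2].astype(np.float32)); b=cv2.boxPoints(r)
    e=b[1]-b[0]; f=b[2]-b[1]
    l=e if np.linalg.norm(e)>np.linalg.norm(f) else f
    print(name,m.sum(),'c',np.round(r[0],1),'size',np.round(r[1],1),'long-axis deg',round(np.degrees(np.arctan2(l[1],l[0]))%180,1),'mean',np.round(pts.mean(0),1))
def near(P,x,y,r): return np.hypot(P[...,0]-x,P[...,1]-y)<r
def blob(m):
    n,l,s,_=cv2.connectedComponentsWithStats(m.astype(np.uint8)); return l==1+np.argmax(s[1:,4])
E
python3 - <<'E'
from m import *
for c in('top','scene'):
    im=get_image(c);P=cloud(im);hsv=cv2.cvtColor(im['color'],cv2.COLOR_RGB2HSV);z=P[...,2];H,S,V=hsv[...,0],hsv[...,1],hsv[...,2]
    print(c)
    n=near(P,542,311,90)
    rect(P,blob(n&(z>4)&(z<16)),'foot',im)
    rect(P,blob(n&(z>48)&(z<62)),'lid',im)
    rect(P,blob(n&(z>86)&(z<100)&(H>95)&(H<130)&(S>100)),'guide',im)
    rect(P,blob(near(P,475,-65,140)&(z>16)&(z<28)),'base',im)
    rect(P,blob(near(P,475,-65,110)&(z>14)&(z<28)&(V<50)),'seat',im)
    pm=near(P,475,-65,90)&(z>31)&(z<46); print('pegpts',np.round(P[pm],1).tolist()[:20])
    rect(P,blob(near(P,513,-335,120)&(z>96)&(z<108)),'rack',im)
    rect(P,blob(near(P,510,-295,40)&(z>140)&(z<152)),'orange',im)
    rect(P,blob(near(P,520,-383,40)&(z>140)&(z<152)),'white',im)
E
```

```text
top
foot 362 c [525.6 303.1] size [ 69.8 100.1] long-axis deg 161.0 mean [532.  295.4   8.5]
lid 208 c [538.6 323.9] size [51.8 58.3] long-axis deg 173.9 mean [537.6 319.9  55.2]
guide 135 c [538.2 327.6] size [34.9 33.6] long-axis deg 78.9 mean [537.9 326.9  92.7]
base 3616 c [469.  -53.6] size [169.6 149.6] long-axis deg 14.5 mean [468.8 -53.6  22.2]
seat 1190 c [482.9 -50.3] size [ 69.3 118.7] long-axis deg 104.7 mean [483.1 -50.3  22.3]
pegpts [[534.1, 1.5, 31.5], [526.6, -29.0, 32.2], [516.5, -74.7, 33.7], [503.9, -46.8, 31.2], [496.4, -89.8, 36.1], [496.4, -92.3, 35.7], [493.7, -8.8, 32.0], [493.8, -89.7, 38.9], [493.9, -92.2, 37.6], [493.9, -94.7, 39.2], [491.3, -92.3, 35.6], [473.7, -6.6, 44.0], [473.7, -9.1, 41.9], [473.6, -11.5, 33.8], [471.1, -6.5, 35.9], [471.2, -9.2, 45.3], [471.1, -11.5, 32.9], [463.6, -54.5, 31.8], [446.1, -97.4, 31.3], [435.9, 11.2, 31.3]]
rack 1462 c [ 514.3 -337.1] size [ 60.1 162.7] long-axis deg 98.7 mean [ 514.2 -335.3  101.9]
orange 47 c [ 507.5 -292.2] size [15.1 17.2] long-axis deg 106.9 mean [ 507.5 -291.9  145.8]
white 46 c [ 521. -381.] siz
[... 531 characters left out ...]
42.4], [469.7, -12.3, 38.5], [472.7, -11.8, 40.6], [470.9, -13.3, 37.0], [472.6, -11.9, 37.4], [474.3, -10.4, 37.7], [467.2, -13.5, 31.0], [471.5, -13.9, 34.7], [473.7, -12.8, 35.8], [472.5, -9.3, 32.4], [472.5, -14.8, 32.9], [474.6, -13.6, 33.9], [473.8, -10.4, 31.1], [493.4, -96.0, 41.4], [493.4, -93.6, 39.6], [487.3, -95.0, 32.1], [492.1, -95.5, 36.7], [494.4, -94.4, 37.9], [492.7, -91.0, 33.9], [491.4, -97.7, 34.5]]
rack 2435 c [ 512.3 -339.3] size [ 64.2 160.6] long-axis deg 99.1 mean [ 517.8 -343.8  102. ]
orange 87 c [ 506.2 -295.2] size [17.9 15.3] long-axis deg 17.7 mean [ 507.5 -295.4  144.9]
white 100 c [ 519.9 -384. ] size [18.2 15.6] long-axis deg 6.4 mean [ 521.4 -383.9  145.1]
```

```bash
cat > go.py <<'E'
# python3 go.py  "x y z yawOfToolY_deg" ... : rows for the waypoints from the present pose (tool made vertical); third-party numbers only
import sys; from h import *
from scipy.spatial.transform import Rotation as Ro
s=observe();p=np.array(s['ee_pos']);R=np.array(s['tcp_rot'])
print('now',round(s['t'],2),np.round(p,1),'yawY',round(np.degrees(np.arctan2(R[1,1],R[0,1])),1),'tilt',np.round(R[:2,2],4),'F',np.round(s['contact_force'],1),'w',round(s['gripper_width']*87,1),'q',np.round(s['joints'],2))
for a in sys.argv[1:]:
    x,y,z,w=map(float,a.split()); w=np.radians(w); Y=np.array([np.cos(w),np.sin(w),0]);Z=np.array([0,0,-1.]);X=np.cross(Y,Z)
    T=np.c_[X,Y,Z]; print(a,'->',np.round(np.degrees(Ro.from_matrix(R.T@T).as_rotvec())/6,2),np.round(R.T@(np.array([x,y,z])-p)/40,3))
E
python3 go.py "480 -300 215 -50" "538 50 215 -25" "538 326 215 -12" "538 326 180 -12" "538 326 78 -12"
```

```text
now 1.1 [ 177.  -625.5  215.7] yawY -74.2 tilt [-0.0001 -0.0001] F [0.2 0.8 0.2] w 86.8 q [ 1.31  0.32 -0.07  1.45  0.02  1.37 -0.06]
480 -300 215 -50 -> [ 0.    0.   -4.03] [ 9.506 -5.766  0.016]
538 50 215 -25 -> [ 0.   0.  -8.2] [ 13.284 -13.79    0.015]
538 326 215 -12 -> [  0.     0.   -10.37] [ 1.5163e+01 -2.0429e+01  1.5000e-02]
538 326 180 -12 -> [  0.     0.   -10.37] [ 15.163 -20.429   0.89 ]
538 326 78 -12 -> [  0.     0.   -10.37] [ 15.163 -20.429   3.44 ]
```

>>> apply_moves --pt "0 0 -4.0 9.5 -5.8 0 87" --pt "0 0 -4.0 9.5 -5.8 0 87" --pt "0 0 -4.0 9.5 -5.8 0 87" --pt "0 0 -4.0 9.5 -5.8 0 87" --pt "0 0 -4.0 9.5 -5.8 0 87" --pt "0 0 -4.0 9.5 -5.8 0 87" --pt "0 0 -4.0 9.5 -5.8 0 87" --pt "0 0 -4.0 9.5 -5.8 0 87" --pt "0 0 -4.0 9.5 -5.8 0 87" --pt "0 0 -8.2 13.3 -13.8 0 87" --pt "0 0 -8.2 13.3 -13.8 0 87" --pt "0 0 -8.2 13.3 -13.8 0 87" --pt "0 0 -8.2 13.3 -13.8 0 87" --pt "0 0 -8.2 13.3 -13.8 0 87" --pt "0 0 -8.2 13.3 -13.8 0 87" --pt "0 0 -8.2 13.3 -13.8 0 87" --pt "0 0 -10.4 15.16 -20.43 0 87" --pt "0 0 -10.4 15.16 -20.43 0 87" --pt "0 0 -10.4 15.16 -20.43 0 87" --pt "0 0 -10.4 15.16 -20.43 0 87"

```text
t: 3.1
ee_pos: [537.9, 248.0, 215.9]
tcp_rot: [[0.205, 0.979, 0.001], [0.979, -0.205, -0.0], [-0.0, 0.001, -1.0]]
contact_force: [0.8, -0.7, 0.3]
gripper_width: 1.0
```

```bash
python3 go.py "538 326 150 -12" "538 326 115 -12"
```

```text
now 3.1 [537.9 248.  215.9] yawY -11.8 tilt [ 0.001  -0.0003] F [ 0.8 -0.7  0.3] w 87.0 q [ 0.23  0.3  -0.85  1.58  0.23  1.37 -0.85]
538 326 150 -12 -> [0.01 0.   0.03] [ 1.91  -0.401  1.648]
538 326 115 -12 -> [0.01 0.   0.03] [ 1.91  -0.402  2.523]
```

>>> apply_moves --pt "0 0 0 1.91 -0.4 0 87" --pt "0 0 0 1.91 -0.4 0.8 87" --pt "0 0 0 1.91 -0.4 2.0 87" --pt "0 0 0 1.91 -0.4 2.4 87" --pt "0 0 0 1.91 -0.4 2.4 87"

```text
t: 3.6
ee_pos: [536.7, 322.2, 116.8]
tcp_rot: [[0.205, 0.979, -0.005], [0.979, -0.205, -0.003], [-0.004, -0.004, -1.0]]
contact_force: [-0.5, -0.3, 0.1]
gripper_width: 1.0
```

```bash
python3 go.py
python3 - <<'E'
from h import *
im=get_image('scene');t=get_image('top')
u,v=map(int,pix(im,[538,326,110]));a=im['color'][v-60:v+60,u-60:u+60]
u,v=map(int,pix(t,[538,326,110]));b=t['color'][v-60:v+60,u-60:u+60]
cv2.imwrite('pics/a1.png',np.hstack([cv2.resize(x,(400,400),interpolation=2)[:,:,::-1] for x in(a,b)]))
s=observe();p=np.array(s['ee_pos']);R=np.array(s['tcp_rot']);
E
```

```text
now 3.6 [536.7 322.2 116.8] yawY -11.9 tilt [-0.0049 -0.0035] F [-0.5 -0.3  0.1] w 87.0 q [ 0.06  0.46 -0.83  1.61  0.35  1.23 -1.04]
```

View pics/a1.png

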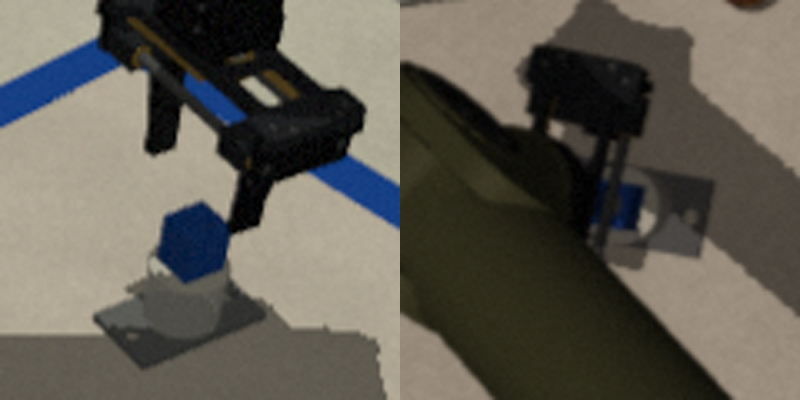

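The fingers straddle the guide (about (195,240) in the scene crop). Now I descend and grip.

```bash
python3 go.py "538 326 80 -12" "538 326 79 -12"
```

```text
now 3.7 [539.1 323.8 121. ] yawY -11.9 tilt [0.0015 0.0004] F [ 0.6 -0.2  0.9] w 86.8 q [ 0.06  0.46 -0.83  1.6   0.35  1.23 -1.04]
538 326 80 -12 -> [ 0.01 -0.01  0.02] [ 0.048 -0.039  1.026]
538 326 79 -12 -> [ 0.01 -0.01  0.02] [ 0.048 -0.04   1.051]
```

>>> apply_moves --pt "0 0 0 0.03 0 0.5 87" --pt "0 0 0 0.03 0 0.9 87" --pt "0 0 0 0.03 0 1.0 87" --pt "0 0 0 0.03 0 1.0 87" --pt "0 0 0 0.03 0 1.0 30" --pt "0 0 0 0.03 0 1.0 30" --pt "0 0 0 0.03 0 1.0 25" --pt "0 0 0 0.03 0 1.0 25" --pt "0 0 0 0.03 0 1.0 25" --pt "0 0 0 0.03 0 1.0 25" --force 30

```text
t: 4.7
ee_pos: [538.1, 325.6, 79.6]
tcp_rot: [[0.204, 0.979, 0.0], [0.979, -0.204, -0.0], [-0.0, 0.0, -1.0]]
contact_force: [-0.1, 0.3, 1.0]
gripper_width: 0.539
```

```bash
python3 go.py "538 326 80 -12"
```

```text
now 4.7 [538.1 325.6  79.6] yawY -11.8 tilt [ 0.     -0.0001] F [-0.1  0.3  1. ] w 46.9 q [ 0.04  0.5  -0.81  1.64  0.39  1.17 -1.07]
538 326 80 -12 -> [0.   0.   0.03] [ 0.009 -0.004 -0.009]
```

>>> apply_moves --pt "0 0 0 0 0 0 25" --pt "0 0 0 0 0 0 25" --pt "0 0 0 0 0 0 25" --pt "0 0 0 0 0 0 25" --pt "0 0 0 0 0 0 25" --pt "0 0 0 0 0 0 25" --pt "0 0 0 0 0 -0.3 25" --pt "0 0 0 0 0 -0.8 25" --pt "0 0 0 0 0 -1.5 25" --pt "0 0 0 0 0 -2.1 25" --pt "0 0 0 0 0 -2.4 25" --pt "0 0 0 0 0 -2.5 25" --pt "0 0 0 0 0 -2.5 25" --pt "0 0 0 0 0 -2.5 25" --force 40

```text
t: 6.1
ee_pos: [537.5, 324.9, 178.2]
tcp_rot: [[0.205, 0.979, -0.002], [0.979, -0.205, -0.001], [-0.002, -0.002, -1.0]]
contact_force: [0.6, -0.3, -3.2]
gripper_width: 0.381
```

```bash
python3 go.py "510 140 180 0" "483 -51 180 14.6" "483 -51 150 14.6"
```

```text
now 6.1 [537.5 324.9 178.2] yawY -11.8 tilt [-0.0019 -0.0014] F [ 0.6 -0.3 -3.2] w 33.1 q [ 0.07  0.42 -0.85  1.53  0.32  1.34 -1.02]
510 140 180 0 -> [-0.02  0.01 -1.97] [-4.666  0.272 -0.038]
483 -51 180 14.6 -> [-0.02  0.01 -4.4 ] [-9.478  0.588 -0.03 ]
483 -51 150 14.6 -> [-0.02  0.01 -4.4 ] [-9.476  0.589  0.72 ]
```

>>> apply_moves --pt "0 0 -0.2 -0.4 0 0 25" --pt "0 0 -0.6 -1.2 0.1 0 25" --pt "0 0 -1.0 -2.2 0.15 0 25" --pt "0 0 -1.5 -3.2 0.2 0 25" --pt "0 0 -2.0 -4.2 0.25 0 25" --pt "0 0 -2.5 -5.2 0.3 0 25" --pt "0 0 -3.0 -6.2 0.4 0 25" --pt "0 0 -3.4 -7.2 0.45 0 25" --pt "0 0 -3.8 -8.1 0.5 0 25" --pt "0 0 -4.1 -8.8 0.55 0.2 25" --pt "0 0 -4.3 -9.2 0.57 0.5 25" --pt "0 0 -4.4 -9.4 0.58 0.7 25" --pt "0 0 -4.4 -9.48 0.59 0.8 25" --pt "0 0 -4.4 -9.48 0.59 0.8 25" --pt "0 0 -4.4 -9.48 0.59 0.8 25" --pt "0 0 -4.4 -9.48 0.59 0.8 25"

```text
t: 7.7
ee_pos: [484.2, -49.2, 148.1]
tcp_rot: [[-0.254, 0.967, 0.001], [0.967, 0.254, 0.0], [-0.0, 0.001, -1.0]]
contact_force: [-0.7, 0.3, -2.6]
gripper_width: 0.385
```

```bash
python3 go.py "483 -51 130 14.6"
python3 - <<'E'
from m import *
ims=[]
for c in('top','scene'):
    im=get_image(c);P=cloud(im);hsv=cv2.cvtColor(im['color'],cv2.COLOR_RGB2HSV);z=P[...,2];H,S=hsv[...,0],hsv[...,1]
    print(c)
    for nm,m in(('base',near(P,469,-54,140)&(z>16)&(z<28)),('foot',near(P,483,-51,75)&(z>60)&(z<85)),('blue',near(P,483,-51,75)&(z>110)&(z<180)&(H>95)&(H<130)&(S>100))):
        try: rect(P,blob(m),nm,im)
        except Exception as e: print(nm,e)
    u,v=map(int,pix(im,[483,-51,60]));k=60 if c=='top' else 80
    ims.append(cv2.resize(im['color'][v-k:v+k,u-k:u+k],(400,400),interpolation=2)[:,:,::-1])
cv2.imwrite('pics/b1.png',np.hstack(ims))
E
```

```text
now 7.7 [484.2 -49.2 148.1] yawY 14.7 tilt [0.0008 0.0001] F [-0.7  0.3 -2.6] w 33.5 q [ 0.78  0.06 -0.75  1.91  0.04  1.19  0.27]
483 -51 130 14.6 -> [0.01 0.   0.02] [-0.036 -0.041  0.452]
top
base 155 c [500.4  27.5] size [26.7 81.9] long-axis deg 173.2 mean [508.5  24.4  21.8]
foot attempt to get argmax of an empty sequence
blue attempt to get argmax of an empty sequence
scene
base 2929 c [467.8 -56.9] size [170.9 150.7] long-axis deg 14.8 mean [485.3 -69.8  21.9]
foot 742 c [483.1 -49.9] size [ 64.3 114.8] long-axis deg 105.5 mean [495.8 -63.1  76.3]
blue 440 c [487.7 -48.7] size [44.9 37.6] long-axis deg 14.5 mean [487.6 -56.3 148. ]
```

View pics/b1.png

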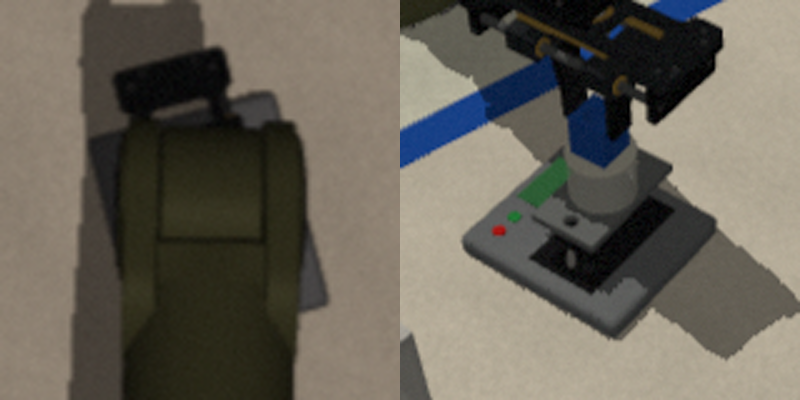

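The pot hangs about 50 mm above the base, roughly aligned: in the scene crop the hole is at (570,222) with the peg below it at (570,258). I refine with the hole against the peg.

Run:
```python
from m import *
im=get_image('scene');P=cloud(im);z=P[...,2]
np.savez('s.npz',**{k:np.array(v) for k,v in im.items()})
m=blob(near(P,483,-51,75)&(z>60)&(z<85)); print(np.percentile(z[m],[1,10,25,50,75,90,99]))
zt=np.median(z[m]); 
m2=blob(near(P,483,-51,75)&(abs(z-zt)<3)); rect(P,m2,'foottop',im)
for w,h in((104.6,0),):
    a=np.radians(105); yv=np.array([np.cos(a),np.sin(a)]); xv=np.array([yv[1],-yv[0]])
    q=P[m2][:,:2]-[482.5,-51]; print('along y',np.percentile(q@yv,[.5,2,98,99.5]),'along x',np.percentile(q@xv,[.5,2,98,99.5]))
u,v=map(int,pix(im,[494,-92,60]));print(u,v)
c=im['color'][v-25:v+25,u-33:u+33]
cv2.imwrite('pics/b2.png',cv2.resize(c,(792,600),interpolation=2)[:,:,::-1])
```

```text
[68.37501422 72.39257874 74.95038796 76.44590296 77.84627791 79.04260669
 84.14017788]
foottop 586 c [482.2 -49.6] size [ 64.2 114.7] long-axis deg 105.8 mean [493.9 -63.8  76.6]
along y [-55.37987598 -54.92564576  57.02294166  58.48544999] along x [-30.37723635 -29.48918407  31.71296152  32.19537169]
257 240
```

View pics/b2.png

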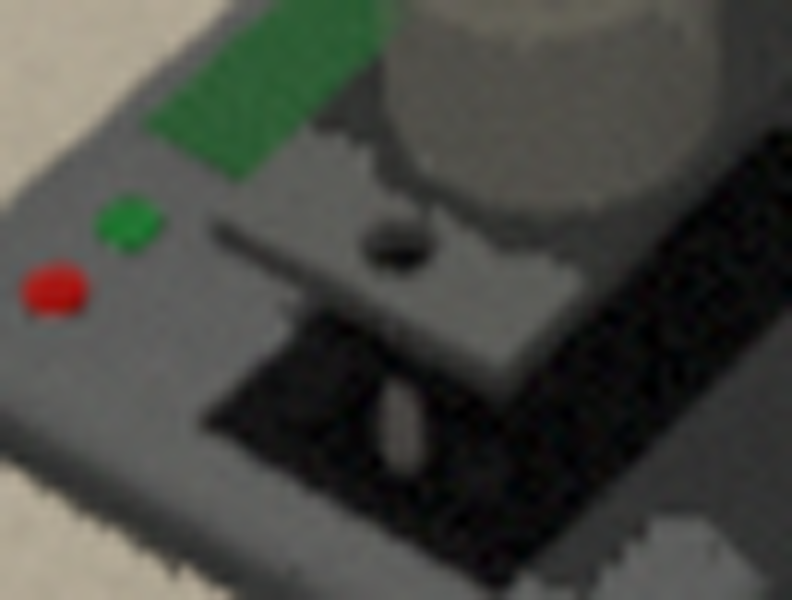

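```bash
python3 - <<'E'
from m import *
im=dict(np.load('s.npz'))
def onplane(u,v,z):
    R,t=im['R'],im['t'];C=-R.T@t;d=R.T@np.array([(u-im['cx'])/im['fx'],(v-im['cy'])/im['fy'],1]);return C+d*(z-C[2])/d[2]
print(onplane(256.75,234.8,77),onplane(256.75,234.8,78.5),'pegbase',onplane(257,252.9,22),'pegtop',onplane(257,246.5,40))
for X in([482-43*np.cos(1.826),-52-43*np.sin(1.826),22],[482-43*np.cos(1.826),-52-43*np.sin(1.826),40]):print(X,pix(im,X))
E
python3 go.py "483 -51 130 14.6"
```

```text
[494.6550875  -91.59658391  77.        ] [495.83779371 -92.31080344  78.5       ] pegbase [493.52876781 -95.31749058  22.        ] pegtop [492.59579704 -92.95359105  40.        ]
[np.float64(492.8550270908976), np.float64(-93.60731169945831), 22] (np.float64(257.4715059250722), np.float64(252.31765518276558))
[np.float64(492.8550270908976), np.float64(-93.60731169945831), 40] (np.float64(256.8179383417163), np.float64(246.7234314890381))
now 7.85 [484.  -49.8 148. ] yawY 14.7 tilt [ 0.0007 -0.0002] F [ 0.5 -0.9 -3. ] w 33.8 q [ 0.78  0.06 -0.75  1.91  0.04  1.19  0.27]
483 -51 130 14.6 -> [0.01 0.   0.01] [-0.021 -0.033  0.45 ]
```

>>> apply_moves --pt "0 0 0.1 -0.045 -0.045 0.2 25" --pt "0 0 0.1 -0.045 -0.045 0.5 25" --pt "0 0 0.1 -0.045 -0.045 0.6 25" --pt "0 0 0.1 -0.045 -0.045 0.6 25" --pt "0 0 0.1 -0.045 -0.045 0.6 25" --pt "0 0 0.1 -0.045 -0.045 0.6 25"

```text
t: 8.45
ee_pos: [482.7, -52.6, 123.9]
tcp_rot: [[-0.242, 0.97, 0.001], [0.97, 0.242, -0.0], [-0.0, 0.0, -1.0]]
contact_force: [-1.3, 0.8, -3.2]
gripper_width: 0.382
```

```bash
python3 go.py
python3 - <<'E'
from m import *
im=get_image('scene');P=cloud(im);z=P[...,2]
np.savez('s.npz',**{k:np.array(v) for k,v in im.items()})
m=blob(near(P,483,-51,75)&(z>44)&(z<60)); rect(P,m,'foot',im);print(np.median(z[m]))
u,v=257,240
cv2.imwrite('pics/b3.png',cv2.resize(im['color'][v-25:v+25,u-33:u+33],(792,600),interpolation=2)[:,:,::-1])
E
```

```text
now 8.45 [482.7 -52.6 123.9] yawY 14.0 tilt [ 0.0005 -0.0001] F [-1.3  0.8 -3.2] w 33.2 q [ 0.78  0.08 -0.75  1.94  0.06  1.14  0.25]
foot 716 c [481.4 -53. ] size [ 63.4 115.3] long-axis deg 105.1 mean [493.8 -66.3  52. ]
52.305648096540054
```

View pics/b3.png

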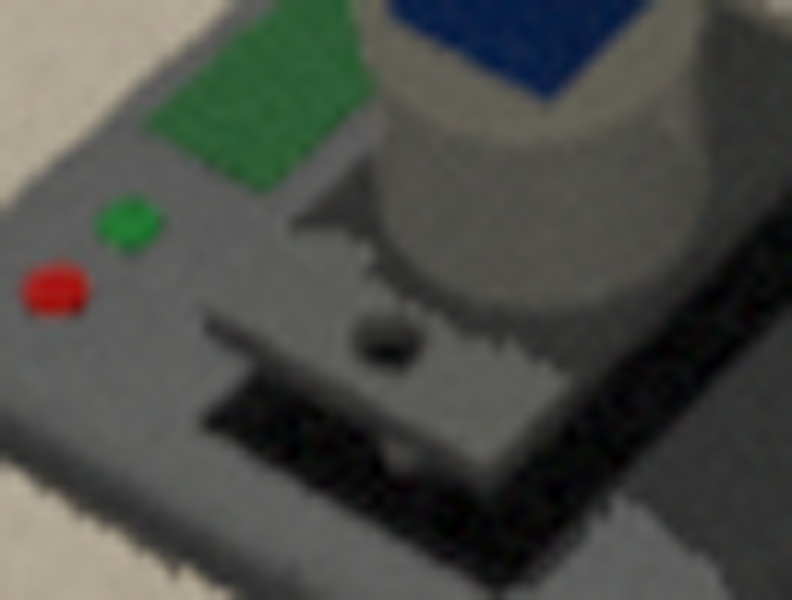

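The hole at (389,340) lies on the peg's line, within about 1 mm. I lower slowly.

>>> apply_moves --pt "0 0 0 0 0 0.1 25" --pt "0 0 0 0 0 0.2 25" --pt "0 0 0 0 0 0.27 25" --pt "0 0 0 0 0 0.33 25" --pt "0 0 0 0 0 0.38 25" --pt "0 0 0 0 0 0.43 25" --pt "0 0 0 0 0 0.43 25"

```text
t: 9.2
ee_pos: [482.2, -52.6, 106.1]
tcp_rot: [[-0.242, 0.97, -0.001], [0.97, 0.242, 0.0], [0.0, -0.0, -1.0]]
contact_force: [-0.6, 0.6, -3.1]
gripper_width: 0.38
```

```bash
python3 go.py
```

```text
now 9.2 [482.2 -52.6 106.1] yawY 14.0 tilt [-0.0005  0.0001] F [-0.6  0.6 -3.1] w 33.1 q [ 0.77  0.11 -0.74  1.96  0.08  1.1   0.24]
```

>>> apply_moves --pt "0 0 0 0 0 0.05 25" --pt "0 0 0 0 0 0.1 25" --pt "0 0 0 0 0 0.14 25" --pt "0 0 0 0 0 0.17 25" --pt "0 0 0 0 0 0.17 25"

```text
t: 9.7
ee_pos: [482.5, -52.7, 101.4]
tcp_rot: [[-0.242, 0.97, -0.001], [0.97, 0.242, -0.001], [-0.001, -0.001, -1.0]]
contact_force: [-6.4, 0.3, 11.4]
gripper_width: 0.378
```

```bash
python3 go.py
python3 - <<'E'
from m import *
im=get_image('scene');P=cloud(im);z=P[...,2]
m=blob(near(P,483,-51,75)&(z>25.5)&(z<40)); rect(P,m,'foot',im);print(np.median(z[m]))
E
```

```text
now 9.7 [482.5 -52.7 101.4] yawY 14.0 tilt [-0.0005 -0.0012] F [-6.4  0.3 11.4] w 32.9 q [ 0.77  0.11 -0.74  1.97  0.09  1.09  0.23]
foot 679 c [479.4 -53.4] size [ 69.3 117.2] long-axis deg 106.9 mean [493.  -66.6  30.6]
30.17053987423431
```

>>> apply_moves --pt "0 0 0 0 0 -0.02 25" --pt "0 0 0 0 0 -0.02 60" --pt "0 0 0 0 0 -0.02 87" --pt "0 0 0 0 0 -0.02 87" --pt "0 0 0 0 0 -0.02 87" --pt "0 0 0 0 0 -0.02 87" --pt "0 0 0 0 0 -0.02 87" --pt "0 0 0 0 0 -0.02 87" --pt "0 0 0 0 0 -0.02 87" --pt "0 0 0 0 0 -0.02 87" --pt "0 0 0 0 0 -0.02 87" --pt "0 0 0 0 0 -0.02 87"

```text
t: 10.95
ee_pos: [482.4, -52.6, 100.4]
tcp_rot: [[-0.242, 0.97, -0.0], [0.97, 0.242, -0.0], [-0.0, -0.0, -1.0]]
contact_force: [-0.3, 0.8, 0.0]
gripper_width: 0.998
```

```bash
python3 go.py "482 -52 200 14" "495 -180 225 12" "507 -293.5 225 9" "507 -293.5 180 9"
```

```text
now 10.95 [482.4 -52.6 100.4] yawY 14.0 tilt [-0.     -0.0001] F [-0.3  0.8  0. ] w 86.8 q [ 0.77  0.12 -0.74  1.97  0.09  1.09  0.23]
482 -52 200 14 -> [-0.  0.  0.] [ 0.017 -0.006 -2.489]
495 -180 225 12 -> [-0.    0.    0.33] [-3.166 -0.465 -3.114]
507 -293.5 225 9 -> [-0.    0.    0.83] [-5.992 -0.86  -3.114]
507 -293.5 180 9 -> [-0.    0.    0.83] [-5.992 -0.86  -1.989]
```

>>> apply_moves --pt "0 0 0 0 0 -0.3 87" --pt "0 0 0 0 0 -0.9 87" --pt "0 0 0 0 0 -1.7 87" --pt "0 0 0 0 0 -2.5 87" --pt "0 0 0.1 -0.6 -0.1 -2.8 87" --pt "0 0 0.3 -1.6 -0.25 -2.8 87" --pt "0 0 0.4 -2.7 -0.4 -2.8 87" --pt "0 0 0.5 -3.8 -0.55 -2.8 87" --pt "0 0 0.7 -4.8 -0.7 -2.7 87" --pt "0 0 0.8 -5.6 -0.8 -2.5 87" --pt "0 0 0.83 -6.0 -0.86 -2.3 87" --pt "0 0 0.83 -6.0 -0.86 -2.2 87" --pt "0 0 0.83 -6.0 -0.86 -2.2 87" --pt "0 0 0.83 -6.0 -0.86 -2.2 87"

```text
t: 12.35
ee_pos: [507.8, -291.1, 189.0]
tcp_rot: [[-0.16, 0.987, 0.0], [0.987, 0.16, 0.001], [0.0, 0.0, -1.0]]
contact_force: [0.5, 0.4, -0.1]
gripper_width: 1.001
```

```bash
python3 go.py "507 -293.5 180 9" "507 -293.5 127 9"
python3 - <<'E'
from m import *
ims=[]
for c in('top','scene'):
    im=get_image(c);P=cloud(im);z=P[...,2];hsv=cv2.cvtColor(im['color'],cv2.COLOR_RGB2HSV);H,S=hsv[...,0],hsv[...,1]
    print(c)
    for nm,m in(('guide',near(P,483,-51,45)&(z>108)&(z<122)&(H>95)&(H<130)&(S>100)),('foot',near(P,483,-51,75)&(z>26)&(z<36)),('orange',near(P,507,-293,40)&(z>138)&(z<152)&(H<22)&(S>120))):
        try: rect(P,blob(m),nm,im)
        except Exception as e: print(nm,e)
    u,v=map(int,pix(im,[500,-180,100]));k=80 if c=='top' else 120
    ims.append(cv2.resize(im['color'][v-k:v+k,max(u-k,0):u+k],(400,400),interpolation=2)[:,:,::-1])
cv2.imwrite('pics/c1.png',np.hstack(ims))
E
```

```text
now 12.35 [ 507.8 -291.1  189. ] yawY 9.2 tilt [0.0004 0.0006] F [ 0.5  0.4 -0.1] w 87.1 q [ 0.96  0.24 -0.56  1.64  0.13  1.3   0.54]
507 -293.5 180 9 -> [ 0.   -0.    0.04] [-0.055 -0.028  0.225]
507 -293.5 127 9 -> [ 0.   -0.    0.04] [-0.056 -0.029  1.55 ]
top
guide 122 c [482.5 -50.8] size [33.1 31.9] long-axis deg 15.5 mean [482.4 -51.1 114.9]
foot 271 c [475.8 -17.6] size [69.7 51.1] long-axis deg 17.1 mean [472.9 -12.2  30.5]
orange 7 c [ 506.9 -292.1] size [11.8  2.8] long-axis deg 25.6 mean [ 506.9 -292.1  146.7]
scene
guide 196 c [481.7 -53.5] size [35.7 35.8] long-axis deg 105.5 mean [483.  -54.4 113.5]
foot 617 c [480.7 -52.1] size [ 63.4 115.9] long-axis deg 105.4 mean [492.7 -66.2  30.1]
orange 84 c [ 507.8 -295.4] size [14.2 15.6] long-axis deg 107.7 mean [ 509.1 -295.9  144.2]
```

View pics/c1.png

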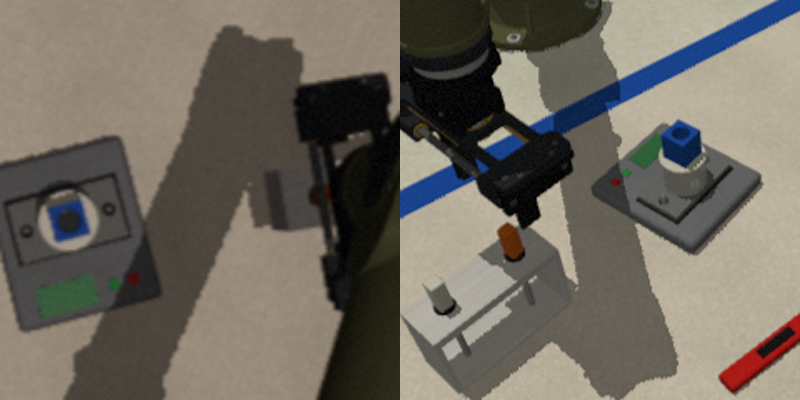

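The pot is home: guide top at z 114.9, and the pegs show in both foot holes at (27,231) and (110,209). Now the orange probe at (510,242) in the scene crop.

>>> apply_moves --pt "0 0 0.04 -0.055 -0.02 0.3 87" --pt "0 0 0.04 -0.055 -0.02 0.8 87" --pt "0 0 0.04 -0.055 -0.02 1.2 87" --pt "0 0 0.04 -0.055 -0.02 1.45 87" --pt "0 0 0.04 -0.055 -0.02 1.52 87" --pt "0 0 0.04 -0.055 -0.02 1.52 60" --pt "0 0 0.04 -0.055 -0.02 1.52 40" --pt "0 0 0.04 -0.055 -0.02 1.52 25" --pt "0 0 0.04 -0.055 -0.02 1.52 8" --pt "0 0 0.04 -0.055 -0.02 1.52 8" --pt "0 0 0.04 -0.055 -0.02 1.52 8" --pt "0 0 0.04 -0.055 -0.02 1.52 8" --pt "0 0 0.04 -0.055 -0.02 1.52 8" --pt "0 0 0.04 -0.055 -0.02 1.52 8" --pt "0 0 0.04 -0.055 -0.02 1.52 8" --pt "0 0 0.04 -0.055 -0.02 1.52 8" --pt "0 0 0.04 -0.055 -0.02 1.52 8" --pt "0 0 0.04 -0.055 -0.02 1.52 8" --force 25

```text
t: 14.25
ee_pos: [506.6, -296.1, 127.6]
tcp_rot: [[-0.153, 0.988, -0.0], [0.988, 0.153, -0.0], [-0.0, -0.0, -1.0]]
contact_force: [0.2, 1.0, 0.5]
gripper_width: 0.179
```

```bash
python3 go.py "507 -293.5 127 9"
```

```text
now 14.25 [ 506.6 -296.1  127.6] yawY 8.8 tilt [-0.     -0.0001] F [0.2 1.  0.5] w 15.5 q [ 0.95  0.29 -0.55  1.71  0.16  1.19  0.51]
507 -293.5 127 9 -> [-0.    0.   -0.04] [0.064 0.02  0.016]
```

>>> apply_moves --pt "0 0 0 0 0 -0.1 8" --pt "0 0 0 0 0 -0.3 8" --pt "0 0 0 0 0 -0.6 8" --pt "0 0 0 0 0 -1.0 8" --pt "0 0 0 0 0 -1.4 8" --pt "0 0 0 0 0 -1.8 8" --pt "0 0 0 0 0 -2.2 8" --pt "0 0 0 0 0 -2.6 8" --pt "0 0 0 0 0 -3.0 8" --pt "0 0 0 0 0 -3.2 8" --pt "0 0 0 0 0 -3.3 8" --pt "0 0 0 0 0 -3.3 8" --pt "0 0 0 0 0 -3.3 8"

```text
t: 15.55
ee_pos: [506.3, -296.0, 259.0]
tcp_rot: [[-0.153, 0.988, -0.001], [0.988, 0.153, 0.001], [0.001, -0.001, -1.0]]
contact_force: [-0.0, -0.4, -1.3]
gripper_width: 0.181
```

```bash
python3 go.py "482.5 -80 260 14" "482.5 -54 260 14"
python3 - <<'E'
from m import *
s=observe();p=np.array(s['ee_pos'])
for c in('top','scene'):
    im=get_image(c);P=cloud(im);z=P[...,2];hsv=cv2.cvtColor(im['color'],cv2.COLOR_RGB2HSV);H,S,V=hsv[...,0],hsv[...,1],hsv[...,2]
    m=near(P,p[0],p[1],40)&(z>100)&(z<232); print(c,m.sum())
    if c=='scene':
        for lo in range(120,240,10):
            k=near(P,p[0],p[1],40)&(z>lo)&(z<=lo+10)
            if k.sum(): print(lo,k.sum(),np.round(np.median(P[k],0),1), 'red' ,(k&((H<6)|(H>174))&(S>120)).sum())
    u,v=map(int,pix(im,[p[0],p[1],190]));k=50
    if c=='scene':cv2.imwrite('pics/d1.png',cv2.resize(im['color'][v-k:v+k,max(u-k,0):u+k],(600,600),interpolation=2)[:,:,::-1]);print(u,v)
E
```

```text
now 15.55 [ 506.3 -296.   259. ] yawY 8.8 tilt [-0.001   0.0006] F [-0.  -0.4 -1.3] w 15.7 q [ 0.96  0.21 -0.56  1.53  0.11  1.43  0.55]
482.5 -80 260 14 -> [-0.01 -0.01 -0.87] [ 5.427  0.237 -0.022]
482.5 -54 260 14 -> [-0.01 -0.01 -0.87] [ 6.069  0.336 -0.022]
top 338
scene 1151
130 1 [ 506.6 -292.1  138.5] red 0
140 19 [ 507.4 -295.3  144.5] red 0
150 17 [ 508.2 -296.5  155.6] red 0
160 19 [ 508.2 -296.   165.4] red 0
170 21 [ 507.4 -296.2  175.3] red 0
180 20 [ 508.2 -295.9  185.7] red 0
190 18 [ 508.5 -295.6  194.6] red 1
200 24 [ 508.  -296.2  204.9] red 12
210 21 [ 507.9 -295.6  215. ] red 0
220 13 [ 507.7 -297.   222.5] red 0
230 64 [ 511.5 -298.6  236.9] red 1
156 250
```

View pics/d1.png

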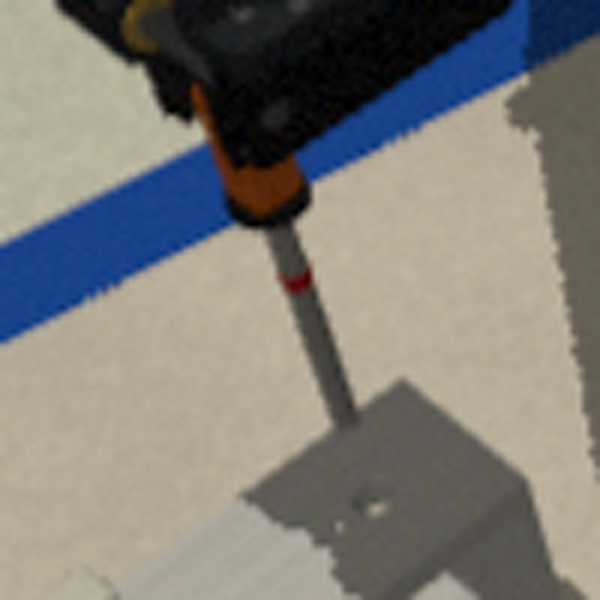

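Probe upright in the grip, with the tip near (345,420) and the ring near (297,280). I carry it to above the guide.

>>> apply_moves --pt "0 0 0 0.2 0.01 0 8" --pt "0 0 0 0.7 0.04 0 8" --pt "0 0 0 1.4 0.08 0 8" --pt "0 0 0 2.2 0.12 0 8" --pt "0 0 0 3.0 0.17 0 8" --pt "0 0 0 3.8 0.21 0 8" --pt "0 0 0 4.5 0.25 0 8" --pt "0 0 0 5.1 0.29 0 8" --pt "0 0 0 5.6 0.32 0 8" --pt "0 0 0 5.9 0.34 0 8" --pt "0 0 0 6.05 0.34 0 8" --pt "0 0 0 6.07 0.345 0 8" --pt "0 0 0 6.07 0.345 0 8" --pt "0 0 0 6.07 0.345 0 8"

```text
t: 17.05
ee_pos: [483.2, -55.2, 259.5]
tcp_rot: [[-0.151, 0.989, -0.0], [0.989, 0.151, 0.0], [0.0, -0.0, -1.0]]
contact_force: [-0.8, 0.3, -0.7]
gripper_width: 0.181
```

```bash
python3 go.py
cat > chk.py <<'E'
from m import *
im=get_image('scene');P=cloud(im);z=P[...,2];hsv=cv2.cvtColor(im['color'],cv2.COLOR_RGB2HSV);H,S=hsv[...,0],hsv[...,1]
blue=(H>95)&(H<130)&(S>100)
R=im['R'];C=-R.T@im['t']
for lo in range(116,240,12):
    k=near(P,483,-54,22)&(z>lo)&(z<=lo+12)&~blue
    if k.sum()>4:
        v,u=np.where(k); zc=z[k].mean(); 
        d=R.T@np.array([(u.mean()-im['cx'])/im['fx'],(v.mean()-im['cy'])/im['fy'],1]); d/=d[:2]@d[:2]**1 if 0 else np.linalg.norm(d[:2])
        q=P[k].mean(0)+d*3.3   # centroid of a 4 mm radius tube's visible face -> axis
        print(lo,k.sum(),np.round(q[:2],1),'red',(k&((H<6)|(H>174))&(S>120)).sum())
red=near(P,483,-54,22)&((H<6)|(H>174))&(S>120)&(z>100); print('red z',np.round(z[red].mean(),1) if red.any() else None, red.sum())
rect(P,blob(near(P,483,-52,45)&(z>109)&(z<121)&blue),'guide',im)
u,v=map(int,pix(im,[483,-54,140]));k=40
import sys;cv2.imwrite('pics/'+sys.argv[1],cv2.resize(im['color'][v-k:v+k,u-k:u+k],(600,600),interpolation=2)[:,:,::-1]);print(u,v)
np.savez('s.npz',**{k:np.array(v) for k,v in im.items()})
E
python3 chk.py e1.png
```

```text
now 17.05 [483.2 -55.2 259.5] yawY 8.7 tilt [-0.0003  0.    ] F [-0.8  0.3 -0.7] w 15.8 q [ 0.81 -0.03 -0.73  1.75 -0.02  1.41  0.24]
140 17 [481.4 -54.5] red 0
152 18 [481.6 -53.8] red 0
164 19 [481.2 -53.9] red 0
176 19 [481.8 -54.2] red 0
188 21 [481.1 -53.7] red 0
200 22 [481.8 -53.9] red 9
212 18 [481.6 -53.8] red 0
224 9 [482.6 -56.5] red 0
236 69 [484.1 -55.5] red 0
red z 302.8 25
guide 185 c [481.3 -53.2] size [34.9 35.2] long-axis deg 106.8 mean [482.7 -54.4 114. ]
266 201
```

View pics/e1.png

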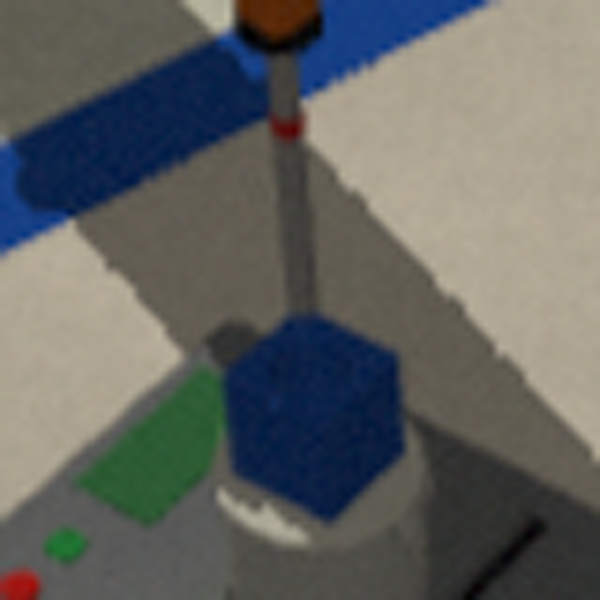

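Probe axis (481.5,-54.0) against guide centre (481.4,-53.3) in the same camera; the tip shows just above the guide at (302,312). I lower with a 0.6 mm correction.

>>> apply_moves --pt "0 0 0 0.015 0 0 8" --pt "0 0 0 0.015 0 0.1 8" --pt "0 0 0 0.015 0 0.3 8" --pt "0 0 0 0.015 0 0.5 8" --pt "0 0 0 0.015 0 0.7 8" --pt "0 0 0 0.015 0 0.9 8" --pt "0 0 0 0.015 0 1.1 8" --pt "0 0 0 0.015 0 1.3 8" --pt "0 0 0 0.015 0 1.5 8" --pt "0 0 0 0.015 0 1.7 8" --pt "0 0 0 0.015 0 1.9 8" --pt "0 0 0 0.015 0 2.05 8" --pt "0 0 0 0.015 0 2.15 8" --pt "0 0 0 0.015 0 2.2 8" --pt "0 0 0 0.015 0 2.2 8" --pt "0 0 0 0.015 0 2.2 8"

```text
t: 18.7
ee_pos: [483.3, -53.5, 171.9]
tcp_rot: [[-0.153, 0.988, 0.001], [0.988, 0.153, -0.0], [-0.0, 0.0, -1.0]]
contact_force: [0.7, -0.3, -0.6]
gripper_width: 0.18
```

```bash
python3 go.py; python3 chk.py f1.png
```

```text
now 18.7 [483.3 -53.5 171.9] yawY 8.8 tilt [ 0.0005 -0.0002] F [ 0.7 -0.3 -0.6] w 15.6 q [ 0.79  0.03 -0.74  1.88  0.02  1.23  0.2 ]
116 19 [481.4 -49.4] red 3
128 15 [481.8 -53.4] red 0
140 36 [484.2 -55.6] red 2
152 47 [484.3 -53.4] red 0
164 34 [482.7 -55.5] red 1
176 64 [484.4 -56.8] red 1
188 100 [483.  -55.5] red 2
200 71 [485.8 -56.3] red 1
212 36 [492.6 -58.2] red 0
236 6 [467.1 -59.9] red 1
red z 194.3 24
guide 166 c [481.  -53.9] size [35.6 35.1] long-axis deg 15.0 mean [483.7 -55.7 113.9]
266 201
```

View pics/f1.png

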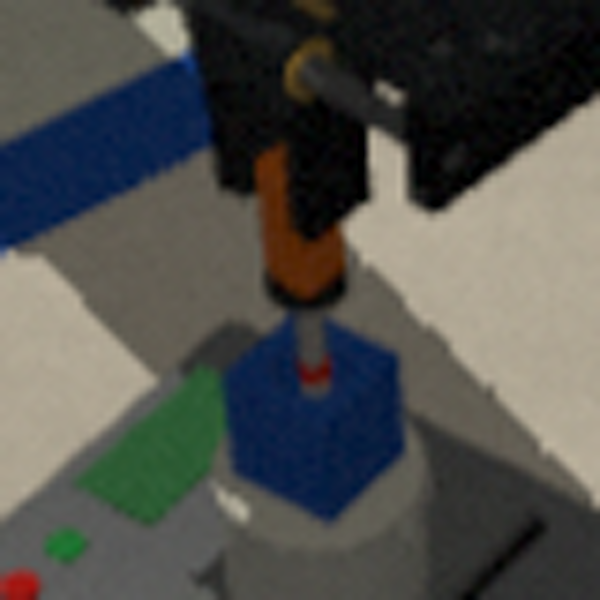

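Run:
```python
from h import *
im=dict(np.load('s.npz'))
d=np.array([.83,-.55]);
for z in(111,115,119): print(z,np.round(pix(im,[481.4+3.3*.84,-53.5-3.3*.55,z]),1))
print('axis',pix(im,[481.4,-53.5,115]),'seen ring 267.5 210.1')
```

```text
111 [267. 212.]
115 [266.9 210.6]
119 [266.8 209.2]
axis (np.float64(266.8059641286715), np.float64(209.47162080928513)) seen ring 267.5 210.1
```

The ring is at about z 116.4 against the guide top at 115, and about 1 mm off centre. Both are within tolerance, so I hand in.

```bash
python3 -c "
from bench import *
print(close_job())"
```

```text
the job is handed in; nothing more can be done
None
```

I set the pot on the analyser base over both pegs and released it. The orange probe is now held upright in the blue guide, with its red ring level with the guide top. I handed the job in at about 19 s; it reported no verdict.

**Pot:** After release the guide top measured z 114.9 mm (115 mm is home), the foot top about 30 mm, and both pegs showed in the foot holes. While lowering there was no resistance until the pot bottomed, at about 14 N including its weight.

**Probe:** The ring is at about z 116.4 mm against 115 mm, and it sits about 1 mm off the hole's axis. Tool tilt is under 0.001 rad, and the force reading shows only noise of about 1 N, so there is no sign of contact with the pot.

**Disagreements:** The two cameras differed by about 3 mm in y, so I did the final fits using the scene camera alone. Depth readings around the shank at the end were mixed up with the fingers and guide, and the check's red-pixel height (194 mm) was wrong. I placed the ring by its pixel position and the arm's own readings instead.

**Other items:** I never drove the arm near the jar or knife and kept clear of the white probe, but I did not measure their positions again at the end.

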